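Press the bearing cup into the frame shell

ROBOT

A 7-joint arm with a two-finger parallel gripper is mounted at the origin on the work surface. World frame = base frame: x ahead of the robot, y to its left, z up, the work surface at z = 0. Lengths are in mm, angles in rad, forces in N, time in s.
With the tool pointing down it reaches from about 400 to 750 mm from the base axis. Payload 19.5 kg.
Tool frame: the origin (TCP) lies at the very end of the fingers, on their centre line; the grasp point (between the pads) lies bot.grasp_offset behind it (bot.grasp_offset is the distance from the TCP to the grasp point, in mm); z points along the fingers, y is the line along which they close (so a half turn about z gives the same grasp; the last joint's range is limited). The gripper opens to 85 mm and grips with 20 to 120 N. Pads are 22 mm wide; open, the fingers measure 114 mm over their backs; the gripper's body (76 mm by 85 mm) begins 54 mm behind the grasp point. The pads swing forward as they close: fully open they stand 13 mm farther back than shut.
Start: joints at [-0.042, 0.707, -0.028, 1.485, 0.022, 0.951, -0.075], TCP at [574.974, 0.003, 231.268] pointing down, gripper open.
Joint ranges: [-2.71, 2.71], [-0.32, 2.16], [-1.57, 1.52], [0, 2.45], [-1.46, 4.6], [0, 2.02], [-2.83, 2.83]. Speed limits (rad/s): [1.89, 1.89, 2.57, 2.57, 3.01, 3.01, 3.01].

INTERFACE

Orientations are given as a unit quaternion [w, x, y, z].
In Python, from plant import bot gives the robot as it stands.
- The arm moves only by the tool jog_arm, never from a script. Its argument "deltas" is a list of rows, each a list of 4 numbers: the shift along the world's x, y, z in cm, then the turn about the world's z in degrees. A call has 1 to 5 rows; each row shifts and turns the commanded pose from where the row before left it; what a row does not reach is not made up. A row lasts 1/12 s, in which the tool goes at most 41.7 mm and 7.16 degrees, less where a joint would pass 70% of its speed; a pose out of reach is approached as far as the arm can. A call with a gripper value outside its range is refused whole. "grip" is the closure, from 0 (fully open) to 1 (shut), set as the call begins (left out, the last holds). The fingers move at their own pace and stop on an object; "squeeze" is the grip in N (left out, the last holds). Time passes only in rows, so rows that do not move let the fingers close. It gives the time, the measured TCP pose, the force, the opening and the grip force at its end, in the units of the state.
- bot.get_obs(): the state, without advancing time (a new reading comes with each control period).
- bot.camera(name): name is "scene" or "side" or "wrist"; returns (picture, depth): 400x640x3 uint8, red, green, blue; 400x640 float32, mm along the optical axis (not along the pixel's ray), 0 where there is no reading.
- bot.camera_params(name): a dict with "mtx" (3x3 intrinsics, pixels), "k1" (the pictures are not rectified: a ray, as slopes to the right and down, at radius r is drawn at 1 + k1 r^2 times it, then the intrinsics apply), "R" (3x3) and "t" (3): a world point X has camera coordinates R X + t. Camera axes: x right, y down, z forward; pixel columns grow to the right and rows downward; lengths in mm; the calibration is good to about 2 mm. A picture is of the moment at which its call begins: read the wrist's pose just before it. camera_params takes no time and is no camera call; for the wrist camera it gives the pose at the moment of the call.
- bot.close_job(): hands the job in; it is judged then, once.
Trained networks look in the newest picture that a camera, given by its name, has taken for a name from the list of things; names that differ only in an ending like _2 or _b are one class to them, and where a whole thing is asked for, a point or a joint stands for the part that bears it (a point fixed in the world has none). Each returns a list of dicts, best first, with "conf" (0 to 1); they miss things now and then, are a little off and sometimes report something else, mostly with a low value. They report only what shows in the picture. A call takes as long as a camera call. They do not tell look-alikes from the thing itself.
- bot.look_for(camera, label): "box" ([left, top, width, height] in pixels, round what is visible of it).
The state is a dict: "t": time; "q": joint angles; "joint_velocities": joint speeds; "tau": joint torques, N m; "eef_pos": TCP position; "tool_rot": TCP orientation; "contact_force": force on the tool from outside, world axes, zero at the start; "torque": the same for the moment, N m; "finger_gap": opening from 0.0 (shut) to 1.0 (fully open); "finger_force": force on a finger pad.
Only numpy, scipy, OpenCV 4.12 (cv2) and the standard library are available. Lean on these libraries where they do the work, as an engineer would, in place of code of your own. Each camera call takes 0.05 s, during which the arm holds its last target. There are 200 camera calls.

TASK

A piece of bicycle frame is clamped in the red vise with its round shell standing upright. Take the large bearing cup (the one with the long tapered nose, not the small cup or the open spacer ring), set it nose down in the top of the shell and press it fully home, so that its shoulder sits flush on the shell's rim. Leave the small cup and the spacer ring where they are.

Things in the scene. Friction and masses are not known exactly. Their poses are not given: they have to be found in the camera images.
- cup: Large bearing cup, loose, aluminium, 100 g, upright on its nose. Origin: centre of its shoulder, 40 mm above the foot; z up. Above it a solid round head, 52 mm diameter, 16 mm high, flat closed top (black seal, steel centre): grip it across its side, press on its top. Below it a barrel 38 mm in diameter for 14 mm, then a nose tapering to 24 mm at the foot.
- bore_mouth (a point): Centre of the shell's open top, 150 mm above the bench, z up. Fixed upright aluminium tube, 48 mm outside, 40 mm inside; vise jaws and frame tubes stay 25 mm below. The cup's nose drops 26 to 29 mm in by its own weight, then meets a stiff black sliding sleeve and stands 11 to 14 mm proud; push its top down with 11 to 16 N until the shoulder meets the rim. It does not spring back.
- small_cup: A similar but small cup, loose, plain aluminium, not to be used: head 38 mm in diameter and 12 mm high on a straight 28 mm barrel, 30 mm high in all. Origin: centre of its underside, on the bench.
- spacer: A plain open aluminium spacer ring, loose, not to be used: 54 mm outside, 34 mm inside diameter, 20 mm high, lying flat. Origin: centre of its underside, on the bench.
Mind the look-alikes: they are no part of the job. Leave any purple look-alike of the cup alone.

How it is judged:
By the outcome, as a careful person would: the job done as asked, in the order asked, and still so for the second after the job is handed in, with the robot touching nothing.
It also fails if it takes over 42 s, if anything falls off the work surface, if the arm or the gripper's body presses on something with over 40 N, if the wrist force passes 120 N, or if a joint passes its speed limit or range.

## Working session

There is one attempt and no reset: what is moved stays moved. The work goes in short steps, Python scripts to look and compute and a tool call to move; the robot and the scene stay as the last step left them, time stands still between calls to the robot, and variables do not carry over. Pictures are saved under pics/ and viewed, at most 10 in all, crops included, and the job is handed in when it is done.

Besides the shell and the picture viewer there is one more tool, called after ">>>" in YAML: its name, and indented under it one key for each argument. jog_arm: Moves the arm, as the interface text tells. Its arguments: {"type":"object","properties":{"deltas":{"type":"array"},"grip":{"type":"number"},"squeeze":{"type":"number"}},"required":["deltas"]}

```bash
mkdir -p pics; cat > h.py <<'E'
import numpy as np, cv2
from plant import bot
def world(P,uv,d):
    uv=np.array(uv,float).reshape(-1,2); K=np.array(P["mtx"]); k=P["k1"]
    x=np.c_[uv,np.ones(len(uv))]@np.linalg.inv(K).T
    s=x[:,:2]; u=s.copy()
    for _ in range(10): u=s/(1+k*(u**2).sum(1,keepdims=True))
    c=np.c_[u,np.ones(len(u))]*np.array(d,float).reshape(-1,1)
    return (c-np.array(P["t"]))@np.array(P["R"])
def cloud(P,depth):
    v,u=np.mgrid[:400,:640]
    return world(P,np.c_[u.ravel(),v.ravel()],depth.ravel()).reshape(400,640,3)
def shot(c):
    P=bot.camera_params(c); im,d=bot.camera(c); return P,im,d
E
python3 - <<'E'
from h import *
o=bot.get_obs();print(o,bot.grasp_offset)
ims=[]
for c in("scene","side"):
    P,im,d=shot(c); np.savez(c,im=im,d=d,**{k:np.array(v) for k,v in P.items()}); C=cloud(P,d)
    cv2.imwrite(f"pics/{c}0.png",im[:,:,::-1])
    for l in("cup","small_cup","spacer","bore_mouth"):
        for r in bot.look_for(c,l)[:3]:
            b=r["box"];u,v=int(b[0]+b[2]/2),int(b[1]+b[3]/2)
            print(c,l,round(r["conf"],2),np.round(b),C[min(v,399),min(u,639)].round())
print(bot.get_obs()["t"])
E
```

```text
{'t': 0.0, 'q': array([-0.04167743,  0.70711878, -0.02762983,  1.4849938 ,  0.0219923 ,
        0.95091325, -0.07546798]), 'joint_velocities': array([ 7.41959252e-04,  6.24235269e-04,  1.26240349e-03,  1.87485341e-04,
        7.03837024e-04,  4.30051923e-05, -5.36774264e-04]), 'tau': array([-3.35119905e-03, -8.83210659e+01,  1.23306759e+00, -2.36173260e+01,
        1.66974653e-02,  6.38553465e-03, -2.14882397e-05]), 'eef_pos': array([ 5.74730813e+02, -6.18161869e-03,  2.30819512e+02]), 'tool_rot': array([-3.91817358e-04,  7.07101456e-01,  7.07111881e-01, -4.07843917e-04]), 'contact_force': array([-0.36089325,  0.98648668, -0.34021444]), 'torque': array([ 0.01432565,  0.00803132, -0.02541498]), 'finger_force': 0.0, 'finger_gap': 0.9998360666955826} 18.700000000000003
scene cup 0.75 [283. 179.  17.  25.] [369. -69.  54.]
scene cup 0.58 [260. 206.  22.  26.] [ 448. -138.   57.]
scene small_cup 0.72 [196. 260.  17.  21.] [ 522. -307.   30.]
scene spacer 0.62 [279. 274.  26.  28.] [ 603. -135.   -2.]
side cup 0.96 [368. 205.  25.  34.] [347. -38.  59.]
side cup 0.67 [333. 184.  20.  25.] [ 432. -107.   56.]
side cup 0.41 [189. 254. 162. 126.] [504. 240. 124.]
side spacer 0.65 [258. 186.  22.  20.] [ 610. -143.    1.]
side bore_mouth 0.7 [190. 254. 163. 126.] [502. 241. 124.]
0.5
```

View pics/scene0.png

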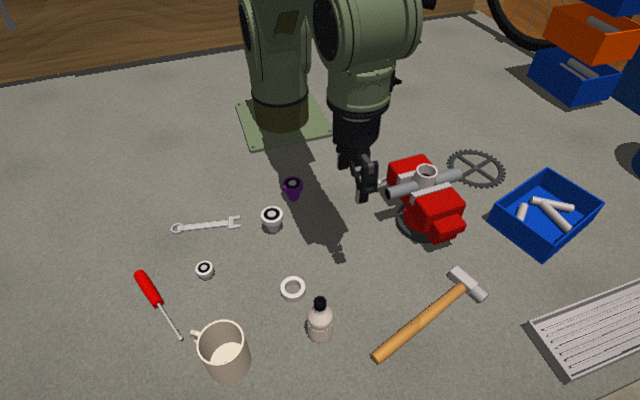

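View pics/side0.png

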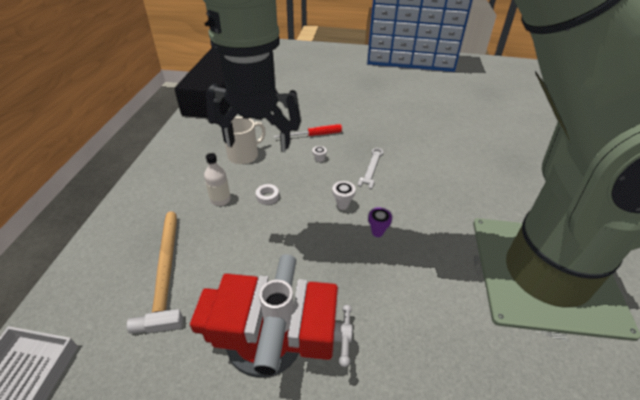

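Candidates in the scene picture are the silver cup with the black seal (271,218), the purple look-alike (292,188), the small plain cup (204,270) and the ring (292,289). The large silver one at (271,218) fits the description. I'll measure its head and the shell rim, and confirm with a crop.

```bash
python3 - <<'E'
from h import *
for c in("scene","side"):
    z=np.load(c+".npz"); P={k:z[k] for k in("mtx","k1","R","t")}; C=cloud(P,z["d"]); ok=z["d"]>0
    for n,g,r,lo,hi in(("cup",(440,-125),50,50,64),("rim",(500,240),60,143,158)):
        m=ok&(np.hypot(C[...,0]-g[0],C[...,1]-g[1])<r)&(C[...,2]>lo)&(C[...,2]<hi)
        p=C[m]; (cx,cy),rad=cv2.minEnclosingCircle(p[:,:2].astype(np.float32))
        v,u=np.where(m)
        print(c,n,len(p),p.min(0).round(1),p.max(0).round(1),"circ",round(cx,1),round(cy,1),round(rad,1),"px",u.min(),u.max(),v.min(),v.max(),"zmed",np.median(p[:,2]).round(1))
a=np.load("scene.npz")["im"][165:290,180:320]; b=np.load("side.npz")["im"][140:245,300:410]
f=lambda x:cv2.resize(x,(390,390),interpolation=cv2.INTER_CUBIC)
cv2.imwrite("pics/crop.png",np.hstack([f(a),f(b)])[:,:,::-1])
E
```

```text
scene cup 322 [ 405.4 -158.5   50. ] [ 458.9 -107.8   61. ] circ 432.1 -133.3 26.8 px 261 282 206 224 zmed 57.2
scene rim 148 [475.3 192.2 143. ] [524.3 239.4 152.5] circ 499.9 214.8 25.5 px 416 437 164 180 zmed 147.8
side cup 302 [ 405.2 -157.4   50.2] [ 455.5 -105.9   59.3] circ 429.7 -132.0 26.2 px 333 355 182 198 zmed 56.0
side rim 379 [475.3 192.8 143. ] [523.2 241.2 153.4] circ 498.8 216.8 24.6 px 260 292 279 310 zmed 149.5
```

View pics/crop.png

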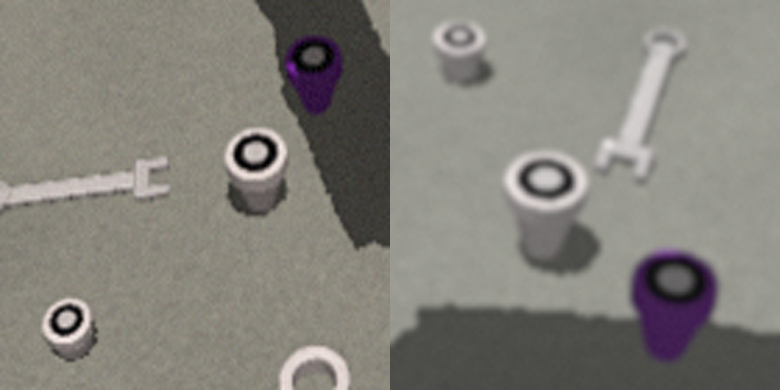

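The crop confirms it: silver head, black seal and long tapered nose at left-crop (256,170). It stands at about (431,-132.5), with its top at about 56. The rim centre is (499.4,216). The tool's y lies along world x, which keeps the fingers clear of the purple cup.

>>> jog_arm:
  deltas:
    - [-2.8,-2.6,-1.0,0]
    - [-2.8,-2.6,-1.0,0]
    - [-2.8,-2.6,-1.0,0]
    - [-2.8,-2.6,-1.0,0]
    - [-2.8,-2.6,-1.0,0]
  grip: 0

```text
t: 0.92
eef_pos: [433.5, -130.8, 181.1]
tool_rot: [0.0, 0.707, 0.707, 0.0]
contact_force: [1.2, -1.7, -1.0]
finger_gap: 1.002
finger_force: 0.0
```

>>> jog_arm:
  deltas:
    - [0,0,-1.5,0]
    - [0,0,-1.5,0]
    - [0,0,-1.5,0]
    - [0,0,0,0]
    - [0,0,0,0]

```text
t: 1.33
eef_pos: [434.8, -129.9, 136.3]
tool_rot: [-0.0, 0.707, 0.707, -0.0]
contact_force: [0.6, -0.3, 0.6]
finger_gap: 1.002
finger_force: 0.0
```

```bash
cat > w.py <<'E'
from h import *
import sys
n,x,y,r,lo,hi=sys.argv[1],*map(float,sys.argv[2:7])
o=bot.get_obs();print("tcp",o["eef_pos"].round(1),"t",round(o["t"],2),"gap",round(o["finger_gap"],3),"F",o["contact_force"].round(1))
for c in("wrist","scene","side"):
    P,im,d=shot(c); C=cloud(P,d)
    m=(d>0)&(np.hypot(C[...,0]-x,C[...,1]-y)<r)&(C[...,2]>lo)&(C[...,2]<hi); p=C[m]
    if len(p)>20:
        (cx,cy),rad=cv2.minEnclosingCircle(p[:,:2].astype(np.float32))
        print(c,len(p),"circ",round(cx,1),round(cy,1),round(rad,1),"z",np.percentile(p[:,2],[2,50,98]).round(1))
    if c=="wrist": cv2.imwrite(f"pics/{n}.png",im[:,:,::-1])
E
python3 w.py w1 431 -132.5 45 48 66
```

```text
tcp [ 434.8 -129.9  136.3] t 1.33 gap 1.002 F [ 0.6 -0.3  0.6]
wrist 3414 circ 431.1 -133.9 25.9 z [51.4 54.7 56.2]
scene 333 circ 430.5 -133.9 27.1 z [49.1 57.  60.1]
side 321 circ 430.3 -132.1 26.8 z [48.7 56.1 58.4]
```

View pics/w1.png

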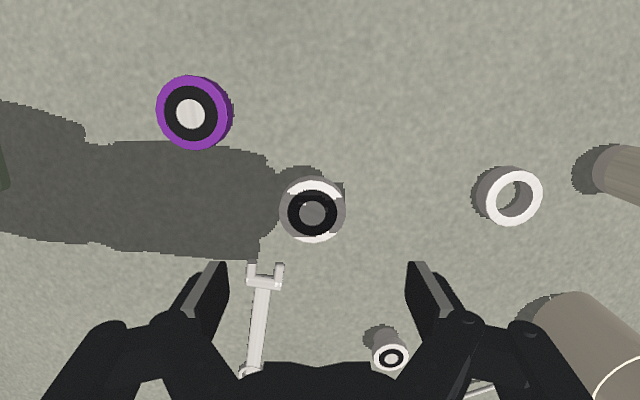

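The wrist view shows the silver cup at (312,210) between the fingers, the purple one at (192,113) well clear, and the ring at (512,195). The three cameras agree on about (431,-133.3).

>>> jog_arm:
  deltas:
    - [-0.4,-0.35,-2.7,0]
    - [0,0,-2.7,0]
    - [0,0,-2.7,0]
    - [0,0,-2.6,0]
    - [0,0,0,0]

```text
t: 1.9
eef_pos: [430.1, -133.1, 26.6]
tool_rot: [-0.002, 0.707, 0.707, -0.001]
contact_force: [0.5, 1.3, 1.0]
finger_gap: 1.0
finger_force: 0.0
```

>>> jog_arm:
  deltas:
    - [0,0,0,0]
    - [0,0,0,0]
    - [0,0,0,0]
    - [0,0,0,0]
    - [0,0,0,0]
  grip: 1
  squeeze: 40

```text
t: 2.32
eef_pos: [431.7, -133.8, 31.0]
tool_rot: [0.001, 0.707, 0.707, 0.001]
contact_force: [-1.7, 0.4, 14.2]
finger_gap: 0.592
finger_force: 39.0
```

>>> jog_arm:
  deltas:
    - [0,0,0,0]
    - [0,0,0,0]
    - [0,0,0,0]
    - [0,0,0,0]
    - [0,0,0,0]

```text
t: 2.73
eef_pos: [431.8, -133.7, 31.0]
tool_rot: [0.001, 0.707, 0.707, 0.001]
contact_force: [-1.3, 1.0, 14.8]
finger_gap: 0.592
finger_force: 39.0
```

>>> jog_arm:
  deltas:
    - [0,0,2,0]
    - [0,0,3.5,0]
    - [0,0,4,0]
    - [0,0,4,0]
    - [0,0,4,0]
  squeeze: 60

```text
t: 3.15
eef_pos: [430.5, -133.4, 207.7]
tool_rot: [0.001, 0.707, 0.707, 0.0]
contact_force: [1.0, -0.6, -1.1]
finger_gap: 0.583
finger_force: 62.6
```

>>> jog_arm:
  deltas:
    - [0.5,2.5,2,0]
    - [0.8,3.6,0,0]
    - [0.8,3.6,0,0]
    - [0.8,3.6,0,0]
    - [0.8,3.6,0,0]

```text
t: 3.57
eef_pos: [467.9, 37.2, 225.9]
tool_rot: [0.001, 0.707, 0.707, 0.001]
contact_force: [0.0, 0.1, -1.2]
finger_gap: 0.586
finger_force: 62.7
```

>>> jog_arm:
  deltas:
    - [0.8,3.6,0,0]
    - [0.8,3.6,0,0]
    - [0.8,3.6,0,0]
    - [0.6,3,0,0]
    - [0,2,0,0]

```text
t: 3.98
eef_pos: [498.1, 196.8, 225.6]
tool_rot: [-0.0, 0.706, 0.708, 0.001]
contact_force: [0.1, 0.4, -0.9]
finger_gap: 0.589
finger_force: 62.7
```

>>> jog_arm:
  deltas:
    - [0,2,0,0]
    - [0,0,0,0]
    - [0,0,0,0]
    - [0,0,0,0]

```text
t: 4.32
eef_pos: [498.0, 212.7, 225.2]
tool_rot: [0.0, 0.707, 0.707, 0.0]
contact_force: [0.2, 0.4, -1.1]
finger_gap: 0.591
finger_force: 62.7
```

```bash
python3 w.py w2 499 216 50 143 156; python3 - <<'E'
from h import *
for c,s in(("scene",(100,240,350,510)),("side",(160,340,180,380))):
    P,im,d=shot(c); cv2.imwrite(f"pics/{c}2.png",cv2.resize(im[s[0]:s[1],s[2]:s[3]],None,fx=3,fy=3)[:,:,::-1])
    C=cloud(P,d)
    o=bot.get_obs()["eef_pos"]
    for lo,hi in((195,217),(217,226)): 
        m=(d>0)&(np.hypot(C[...,0]-o[0],C[...,1]-o[1])<35)&(C[...,2]>lo)&(C[...,2]<hi);print(c,lo,m.sum(),C[m].min(0).round(1) if m.any() else'',C[m].max(0).round(1) if m.any() else '')
a,b=[cv2.resize(cv2.imread(f"pics/{c}2.png"),(400,400)) for c in("scene","side")]
cv2.imwrite("pics/both2.png",np.hstack([a,b]))
E
```

```text
tcp [498.  212.7 225.2] t 4.32 gap 0.591 F [ 0.2  0.4 -1.1]
wrist 901 circ 499.1 216.9 23.9 z [143.6 148.  149.5]
scene 147 circ 500.2 215.5 24.9 z [143.1 147.9 150.5]
side 380 circ 498.9 217.7 24.5 z [143.3 149.5 151.9]
scene 195 78 [492.5 193.7 195.1] [516.8 218.2 217. ]
scene 217 43 [493.1 192.2 217.5] [516.4 210.6 225.9]
side 195 112 [480.8 215.9 195.3] [509.5 230.2 217. ]
side 217 73 [479.5 215.9 217.6] [508.5 232.2 225.7]
```

View pics/both2.png

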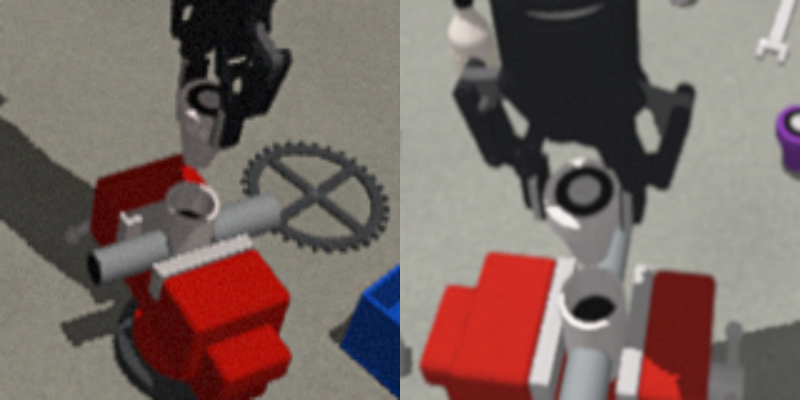

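View pics/w2.png

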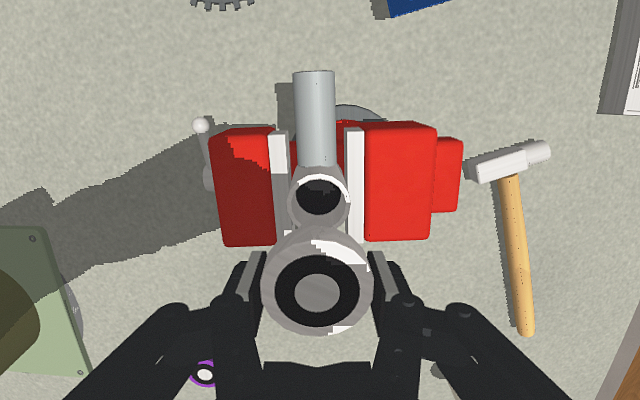

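Both views show the cup in the fingers just above the shell: scene crop (205,110) over the bore at (193,200), wrist (316,292) behind the bore at (319,195). Next I'll check the cup's tilt and centre in the grip.

```bash
python3 - <<'E'
from h import *
o=bot.get_obs()["eef_pos"]
for c in("wrist","side","scene"):
    P,im,d=shot(c);C=cloud(P,d)
    g=(d>0)&(np.hypot(C[...,0]-o[0],C[...,1]-o[1])<40)
    m=g&(C[...,2]>240)&(C[...,2]<262)&(np.hypot(C[...,0]-o[0],C[...,1]-o[1])<22)
    p=C[m]
    A=np.c_[p[:,:2]-o[:2],np.ones(len(p))]
    s=np.ones(len(p),bool)
    for _ in range(6):
        k=np.linalg.lstsq(A[s],p[s,2],rcond=None)[0]; s=abs(A@k-p[:,2])<2.5
    print(c,len(p),s.sum(),"plane slopes",k.round(3))
    if c=="wrist":
        m=g&(C[...,2]>k[2]-5)&(C[...,2]<k[2]+4)
        q=C[m];print("y range",q[:,1].min(),q[:,1].max(),"x",q[:,0].min(),q[:,0].max())
        (a,b),r=cv2.minEnclosingCircle(q[:,:2].astype(np.float32));print("circ",a,b,r)
E
```

```text
wrist 6482 6482 plane slopes [-1.30000e-02 -6.00000e-03  2.48151e+02]
y range 186.4221073565312 238.7342933137509 x 459.3102393752873 536.7182830237948
circ 498.0142517089844 218.47000122070312 38.705169677734375
side 733 733 plane slopes [-1.60000e-02 -7.00000e-03  2.50415e+02]
scene 155 153 plane slopes [-6.00000e-03  1.40000e-02  2.49334e+02]
```

>>> jog_arm:
  deltas:
    - [0.12,0.4,0,0]
    - [0,0,-1.5,0]
    - [0,0,-1.5,0]
    - [0,0,0,0]
    - [0,0,0,0]

```text
t: 5.13
eef_pos: [499.1, 217.6, 194.2]
tool_rot: [-0.0, 0.707, 0.707, -0.0]
contact_force: [-0.6, 0.0, -1.1]
finger_gap: 0.586
finger_force: 62.7
```

>>> jog_arm:
  deltas:
    - [0,0,-1,0]
    - [0,0,-1,0]
    - [0,0,-0.8,0]
    - [0,0,0,0]
    - [0,0,0,0]

```text
t: 5.55
eef_pos: [499.3, 217.6, 166.7]
tool_rot: [0.0, 0.707, 0.707, 0.0]
contact_force: [0.5, -0.2, -1.7]
finger_gap: 0.591
finger_force: 62.7
```

>>> jog_arm:
  deltas:
    - [0,-0.08,-0.3,0]
    - [0,0,-0.3,0]
    - [0,0,-0.2,0]
    - [0,0,0,0]
    - [0,0,0,0]

```text
t: 5.97
eef_pos: [499.2, 216.7, 158.3]
tool_rot: [-0.0, 0.707, 0.707, -0.0]
contact_force: [-0.4, 0.9, -1.1]
finger_gap: 0.585
finger_force: 62.7
```

>>> jog_arm:
  deltas:
    - [0,0,-0.2,0]
    - [0,0,0,0]
    - [0,0,0,0]

```text
t: 6.22
eef_pos: [499.1, 216.7, 156.2]
tool_rot: [-0.0, 0.707, 0.707, -0.0]
contact_force: [-0.5, 0.1, -1.3]
finger_gap: 0.585
finger_force: 62.7
```

>>> jog_arm:
  deltas:
    - [0,0,-0.2,0]
    - [0,0,0,0]
    - [0,0,0,0]

```text
t: 6.47
eef_pos: [499.3, 216.8, 154.3]
tool_rot: [0.0, 0.707, 0.707, 0.0]
contact_force: [0.3, -1.1, 0.9]
finger_gap: 0.589
finger_force: 63.2
```

>>> jog_arm:
  deltas:
    - [0,0,-0.15,0]
    - [0,0,0,0]
    - [0,0,0,0]

```text
t: 6.72
eef_pos: [499.3, 216.8, 153.0]
tool_rot: [0.0, 0.707, 0.707, 0.0]
contact_force: [-1.1, -0.5, 6.3]
finger_gap: 0.585
finger_force: 63.6
```

The cup is aligned, with no side load and the sleeve carrying it. I'll release, rise and shut the fingers.

>>> jog_arm:
  deltas:
    - [0,0,0,0]
    - [0,0,0,0]
    - [0,0,0,0]
    - [0,0,0,0]
    - [0,0,0,0]
  grip: 0

```text
t: 7.13
eef_pos: [499.2, 216.7, 152.7]
tool_rot: [-0.0, 0.707, 0.707, -0.0]
contact_force: [-0.5, 0.5, -0.4]
finger_gap: 1.002
finger_force: 0.0
```

>>> jog_arm:
  deltas:
    - [0,0,1,0]
    - [0,0,2,0]
    - [0,0,3,0]
    - [0,0,0,0]
    - [0,0,0,0]

```text
t: 7.55
eef_pos: [499.6, 216.9, 213.8]
tool_rot: [0.0, 0.707, 0.707, 0.001]
contact_force: [-0.3, -0.1, -0.4]
finger_gap: 0.999
finger_force: 0.0
```

```bash
python3 w.py w3 499 216.5 35 168 186
```

```text
tcp [499.6 216.9 213.8] t 7.55 gap 0.999 F [-0.3 -0.1 -0.4]
wrist 5023 circ 498.5 216.5 26.1 z [171.  176.3 177.8]
scene 356 circ 501.3 215.7 27.0 z [169.  177.2 179.5]
side 1044 circ 498.5 217.2 26.2 z [169.5 178.4 180.5]
```

>>> jog_arm:
  deltas:
    - [0,0,0,0]
    - [0,0,0,0]
    - [0,0,0,0]
    - [0,0,0,0]
    - [0,0,0,0]
  grip: 1

```text
t: 8.12
eef_pos: [499.2, 216.7, 212.6]
tool_rot: [-0.0, 0.707, 0.707, -0.0]
contact_force: [-0.4, -0.1, -0.0]
finger_gap: 0.3
finger_force: 0.0
```

>>> jog_arm:
  deltas:
    - [0,0,0,0]
    - [0,0,0,0]
    - [0,0,0,0]
    - [0,0,0,0]
    - [0,0,0,0]

```text
t: 8.53
eef_pos: [499.2, 216.7, 212.8]
tool_rot: [-0.0, 0.707, 0.707, -0.0]
contact_force: [0.6, 0.4, -0.7]
finger_gap: 0.004
finger_force: 0.0
```

>>> jog_arm:
  deltas:
    - [0,0,-1.2,0]
    - [0,0,-1.2,0]
    - [0,0,-0.7,0]
    - [0,0,0,0]
    - [0,0,0,0]

```text
t: 8.95
eef_pos: [499.2, 216.7, 181.9]
tool_rot: [-0.0, 0.707, 0.707, -0.0]
contact_force: [0.3, 0.3, -0.5]
finger_gap: -0.001
finger_force: 0.0
```

>>> jog_arm:
  deltas:
    - [0,0,-0.15,0]
    - [0,0,-0.15,0]
    - [0,0,-0.15,0]
    - [0,0,-0.15,0]
    - [0,0,0,0]

```text
t: 9.37
eef_pos: [499.4, 216.8, 176.1]
tool_rot: [0.0, 0.707, 0.707, 0.0]
contact_force: [-0.7, -0.9, 4.2]
finger_gap: 0.002
finger_force: 1.9
```

>>> jog_arm:
  deltas:
    - [0,0,-0.15,0]
    - [0,0,-0.15,0]
    - [0,0,-0.15,0]
    - [0,0,0,0]
    - [0,0,0,0]

```text
t: 9.78
eef_pos: [499.4, 216.8, 171.7]
tool_rot: [0.0, 0.707, 0.707, 0.0]
contact_force: [-1.1, 0.5, 6.9]
finger_gap: 0.001
finger_force: 3.1
```

>>> jog_arm:
  deltas:
    - [0,0,-0.15,0]
    - [0,0,-0.15,0]
    - [0,0,-0.1,0]
    - [0,0,0,0]
    - [0,0,0,0]

```text
t: 10.2
eef_pos: [499.5, 216.8, 167.8]
tool_rot: [0.0, 0.707, 0.707, 0.0]
contact_force: [-1.2, -0.4, 6.9]
finger_gap: 0.0
finger_force: 3.4
```

>>> jog_arm:
  deltas:
    - [0,0,-0.15,0]
    - [0,0,-0.1,0]
    - [0,0,0,0]
    - [0,0,0,0]

```text
t: 10.53
eef_pos: [499.6, 216.9, 166.0]
tool_rot: [0.0, 0.707, 0.707, 0.001]
contact_force: [-4.2, -1.9, 22.4]
finger_gap: -0.001
finger_force: 10.7
```

The force jumped at TCP z 166.0, where the shoulder should meet the rim (150 + 16). One small push more to be sure, then I'll lift off.

>>> jog_arm:
  deltas:
    - [0,0,-0.05,0]
    - [0,0,0,0]
    - [0,0,0,0]

```text
t: 10.78
eef_pos: [499.6, 216.9, 165.9]
tool_rot: [0.0, 0.707, 0.707, 0.001]
contact_force: [-5.6, -2.4, 30.4]
finger_gap: -0.001
finger_force: 15.4
```

>>> jog_arm:
  deltas:
    - [0,0,0.5,0]
    - [0,0,2,0]
    - [0,0,3,0]
    - [0,-3,3,0]
    - [0,-4,1,0]

```text
t: 11.2
eef_pos: [499.6, 149.2, 261.9]
tool_rot: [0.0, 0.706, 0.709, 0.002]
contact_force: [2.2, -1.1, 0.5]
finger_gap: 0.003
finger_force: 0.0
```

>>> jog_arm:
  deltas:
    - [0,-4,0,0]
    - [0,-4,0,0]
    - [0,0,0,0]
    - [0,0,0,0]
    - [0,0,0,0]

```text
t: 11.62
eef_pos: [499.2, 67.6, 258.8]
tool_rot: [-0.0, 0.707, 0.707, 0.0]
contact_force: [0.4, 0.8, -0.5]
finger_gap: 0.001
finger_force: 0.0
```

```bash
python3 w.py w4 499 216.5 35 155 186;  python3 - <<'E'
from h import *
ims=[]
for c,s in(("scene",(130,230,370,490)),("side",(240,340,220,340))):
    P,im,d=shot(c); ims.append(cv2.resize(im[s[0]:s[1],s[2]:s[3]],(400,333),interpolation=cv2.INTER_CUBIC))
    C=cloud(P,d);m=(d>0)&(np.hypot(C[...,0]-499.2,C[...,1]-216.7)<20)&(C[...,2]>155)
    p=C[m];k=np.linalg.lstsq(np.c_[p[:,:2]-[499,217],np.ones(len(p))],p[:,2],rcond=None)[0];print(c,"top plane",k.round(3))
cv2.imwrite("pics/end.png",np.hstack(ims)[:,:,::-1])
E
```

```text
tcp [499.2  67.6 258.8] t 11.62 gap 0.001 F [ 0.4  0.8 -0.5]
wrist 1884 circ 498.6 209.3 24.7 z [157.7 164.4 166.2]
scene 362 circ 500.5 214.4 27.4 z [156.2 165.3 167.7]
side 1043 circ 498.7 217.3 26.7 z [156.7 166.8 168.7]
scene top plane [-7.00000e-03  7.00000e-03  1.65831e+02]
side top plane [-1.10000e-02 -9.00000e-03  1.67165e+02]
```

View pics/end.png

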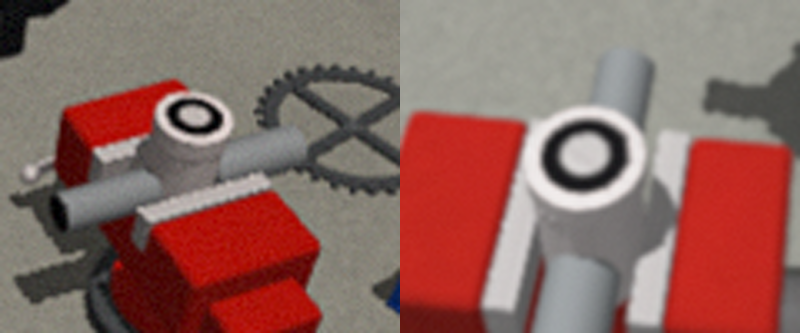

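The cup sits level on the shell (scene crop (193,118), side crop (585,155)), with its top at about 166, so it is flush.

```bash
python3 -c "
from plant import bot
print(bot.close_job())"
```

```text
the job is handed in; nothing more can be done
None
```

The large cup is pressed fully home: its top measures about 166 mm, so the shoulder is flush on the rim, and it sits level. The small cup, spacer ring and purple look-alike were not touched, and the job was handed in at about 12 s of the 42 s limit.

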